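# Prop open the lid of the bench parts washer

## Task

Open the lid of the grey parts washer until it stands up by itself, then swing the prop rod up out of its clip on the washer's side, and lower the lid onto it so that the rod's end sits in the slot under the lid's ear and the rod alone holds the lid open. Leave the pipe elbow in the tank and the sanding block beside the washer where they are.

Things in the scene. Friction and masses are not known exactly. Their poses are not given: they have to be found in the camera images.
- washer: Parts washer: grey open steel tank 200 x 200 mm, 72 mm high, fixed to the bench. Origin at the centre of its underside, z up. Its -x side is the front (the lid's handle overhangs it, brass drain plug), its +x side carries the lid hinge, its -y side carries the prop rod; the +y side is plain. The rod lies in a vertical plane 55 mm out from the -y wall and 50 mm out from the shut lid's edge.
- lid (a joint): Lid angle in rad: 0 shut, grows as it opens, stop at 1.75 (1.57 is upright). Weighs about 0.7 kg; about 5 to 7 N at the handle lifts it. Stiff, damped hinge: the lid stays where it is left above about 1.3 rad; below about 1.0 rad it sinks slowly (under 1 rad/s) by itself unless the rod holds it. Seated on the rod it reads about 0.70. Unless it stands at about 1.5 or more, a gripper over the clipped rod's grip may meet it.
- prop_rod (a joint): Prop rod angle in rad: 0 lying level in its clip (pointing to the washer's +x), grows as its free end swings up, 1.57 upright, stop at 1.8. Friction keeps it at any angle; about 1 to 2 N at the grip moves it; the clip is open at the top and does not snap. Seated in the slot it reads about 1.07; within about 0.1 of that, the slot's splayed cheeks guide the end home as the lid comes down.
- handle_bar (a point): Middle of the lid's handle bar: a round bar parallel to the washer's y, 12 mm thick (15 mm visible black sleeve), 88 mm free length, carried on two legs 30 mm forward of and 30 mm above the lid's front edge when shut. Its axes turn with the lid. With the lid shut it is 130 mm in front of the washer's centre and 110 mm up; it runs round hinge_line at a radius of 232 mm and turns freely in a light grasp. Nothing is within 25 mm of the bar across its length at any lid angle.
- hinge_line (a point): Point on the lid's hinge axis (parallel to the washer's y), midway along it, 78 mm above the bench. Fixed in the washer; axes as the washer's.
- slot (a point): Seat of the slot: centre of the flat roof of the slot under the dark steel ear that stands out from the lid's -y edge, 160 mm from the hinge axis. Axes turn with the lid (x along the lid toward the hinge, z out of the lid's upper face; the rod enters along +z). Two cheeks on the +x and -x sides, 18 mm apart at the roof, splay to about 45 mm at the mouth, 20 mm below the roof.
- rod_pivot (a point): Pivot of the prop rod on the bracket at the front of the washer's -y side, 50 mm above the bench; the pivot axis is parallel to the washer's y. Fixed in the washer; axes as the washer's.
- rod_grip (a point): Middle of the black sleeve (30 mm long, 12 mm thick for the fingers) on the rod, 115 mm from rod_pivot, on the rod's centre line: where to hold the rod. x points along the rod to its free end. The rod, 12 mm thick, goes on for 35 mm past this point; the clip is 60 mm nearer the pivot.
- rod_end (a point): Extreme free end of the prop rod, round-ended, 12 mm thick, 150 mm from rod_pivot.
- pipe_elbow: Loose black plastic pipe elbow, 67 x 67 x 42 mm, lying in the tank. Leave it. Origin under its centre.
- sanding_block: Loose cork sanding block, 61 x 106 x 34 mm, on the bench in front of the washer, below the handle. Leave it. Origin under its centre.

How it is judged (in metres and radians):
On the way, in this order (a step that is already met when the one before it is completed fails the run):
1. the lid has been opened to 1.0 rad or more while the rod is still down in its clip (value of joint lid above 1 rad and value of joint prop_rod below 0.3 rad), for 0.2 s.
2. the prop rod has been swung up beneath the ear (value of joint prop_rod above 0.8 rad), for 0.2 s.
At the end, for the whole second after the job is handed in: The rod's end is in the slot (within 12 mm of its middle along the lid and within 8 mm of its roof), the lid rests on it at 0.62 to 0.78 rad and is still (value of joint lid between 0.62 and 0.78 rad and x of rod_end in the frame of slot between -0.012 and 0.012 m and z of rod_end in the frame of slot between -0.008 and 0.006 m and velocity of joint lid between -0.03 and 0.03 rad/s); the robot touches nothing.
It fails at once if the pipe elbow or the sanding block was shifted more than 25 mm (distance of any of pipe_elbow, sanding_block from where it was at the start of the episode above 0.025 m).
It also fails if it takes over 72 s, if anything falls off the work surface, if the arm or the gripper's body presses on something with over 40 N, if the wrist force passes 120 N, or if a joint passes its speed limit or range.

## Robot

A 6-joint arm with a two-finger parallel gripper is mounted at the origin on a cart in front of the work surface, level with it; the furniture and walls round the work are solid. World frame = base frame: x ahead of the robot, y to its left, z up, the work surface at z = 0. Lengths are in m, angles in degrees, forces in N, time in s.
With the tool pointing down it reaches from about 0.25 to 0.725 m from the base axis. Payload 9.7 kg.
Tool frame: the origin (TCP) lies midway between the tips of the shut fingers; the grasp point (between the pads) lies bot.hold_point_z behind it (bot.hold_point_z is the distance from the TCP to the grasp point, in m); z points along the fingers, y is the line along which they close (so a half turn about z gives the same grasp; the last joint's range is limited). The gripper opens to 85 mm and grips with 20 to 120 N. Pads are 22 mm wide; open, the fingers measure 114 mm over their backs; the gripper's body (76 mm by 85 mm) begins 54 mm behind the grasp point. The pads swing forward as they close: fully open they stand 13 mm farther back than shut.
Start: joints at [75.115, 4.979, 10.078, 95.1, 0, 90], TCP at [0.141, 0.532, 0.231] pointing down, gripper open.
Joint ranges: [-179.16, 179.16], [-48.56, 103.87], [-65.8, 70.77], [-126.05, 130.52], [-82.76, 87.17], [-180, 180]. Speed limits (degrees/s): [127.2, 127.2, 147.25, 180, 180, 180].

## Interface

Orientations are given as [roll, pitch, yaw] about the fixed x, y, z axes, in that order (R = Rz(yaw) Ry(pitch) Rx(roll)).
In Python, from workcell import bot, camera, camera_model, ticket gives the robot as it stands.
- The arm moves only by the tool send_rows, never from a script. Its argument "targets" is text: rows parted by semicolons, each of 5 numbers parted by spaces: the shift along the tool's x, y, z in mm, then the turn about the tool's z in degrees, then the closure in counts, from 0 (fully open) to 255 (shut). A call has 1 to 20 rows; each row is the pose to reach, as a shift and turn from the pose commanded when the call began, along the tool's axes at that moment; what a row does not reach only later rows make up. A row lasts 1/8 s, in which the tool goes at most 62.5 mm and 10.7 degrees, less where a joint would pass 70% of its speed; a pose out of reach is approached as far as the arm can. A call with a gripper value outside its range is refused whole. The fingers move at their own pace and stop on an object; "newtons" is the grip in N (left out, the last holds). Time passes only in rows, so rows that repeat a pose let the fingers close. It gives the time, the measured TCP pose, the force, the opening and the grip force at its end, in the units of the state.
- bot.get_obs(): the state, without advancing time (a new reading comes with each control period).
- camera(name): name is "scene" or "side" or "wrist"; returns the picture (384x512x3 uint8, blue, green, red); there is no depth.
- camera_model(name): a dict with "K" (3x3 intrinsics, pixels), "dist_coeffs" ([k1, k2, p1, p2, k3] as OpenCV has them; the pictures are not rectified), "pose" (4x4, takes a point from camera to world coordinates); the wrist camera has in their place "T_tool_cam" (4x4, takes a point from camera to tool coordinates, whose origin is the TCP and whose axes are the flange's). Camera axes: x right, y down, z forward; pixel columns grow to the right and rows downward; lengths in m; the calibration is good to about 2 mm. A picture is of the moment at which its call begins: read the wrist's pose just before it. camera_model takes no time and is no camera call.
- ticket.job_done(): hands the job in; it is judged then, once.
The state is a dict: "time": time; "q": joint angles; "qd": joint speeds; "joint_efforts": joint torques, N m; "ee_pos": TCP position; "tcp_rot": TCP orientation; "wrist_force": force on the tool from outside, world axes, zero at the start; "torque": the same for the moment, N m; "opening": finger opening in m; "grasp_force": force on a finger pad.
Only numpy, scipy, OpenCV 4.12 (cv2) and the standard library are available. Lean on these libraries where they do the work, as an engineer would, in place of code of your own. Each camera call takes 0.05 s, during which the arm holds its last target. There are 200 camera calls.

## Working session

There is one attempt and no reset: what is moved stays moved. The work goes in short steps, Python scripts to look and compute and a tool call to move; the robot and the scene stay as the last step left them, time stands still between calls to the robot, and variables do not carry over. Pictures are saved under pics/ and viewed, at most 11 in all, crops included, and the job is handed in when it is done.

Besides the shell and the picture viewer there is one more tool, called after "Request:" as name(argument=value, ...), one argument or row to a line, values as JSON. send_rows: Moves the arm, as the interface text tells. Its arguments: {"type":"object","properties":{"targets":{"type":"string"},"newtons":{"type":"number"}},"required":["targets"]}

```bash
mkdir -p pics
cat > s.py <<'E'
from workcell import bot,camera,camera_model,ticket
import cv2
E
python3 - <<'E'
from s import *
o=bot.get_obs();print(o);print(bot.hold_point_z)
for n in("scene","side"):
    cv2.imwrite(f"pics/{n}0.png",camera(n));m=camera_model(n);print(n,m)
print(camera_model("wrist"))
E
```

```text
{'time': 0.0, 'q': array([7.51145417e+01, 5.01005094e+00, 1.00345222e+01, 9.50972427e+01,
       2.37502452e-03, 9.00018720e+01]), 'qd': array([-0.00058394, -0.03699539, -0.00999358, -0.00336722, -0.03035597,
        0.01013745]), 'joint_efforts': array([ 1.54764333e-03, -5.20385849e+01,  4.64803290e+01,  1.64445152e-02,
        4.24900691e-05,  2.81036677e-05]), 'ee_pos': array([0.14122201, 0.53133996, 0.23059372]), 'tcp_rot': array([-1.79927228e+02, -2.37264503e-03,  1.65112667e+02]), 'wrist_force': array([-1.17265033, -0.06877129,  0.11471149]), 'torque': array([ 0.02775918, -0.03333626,  0.02363412]), 'grasp_force': 0.0, 'opening': 0.08514741931432973}
0.0187
scene {'K': array([[374.06600762,   0.        , 255.70866214],
       [  0.        , 374.06600762, 186.70188292],
       [  0.        ,   0.        ,   1.        ]]), 'dist_coeffs': array([-0.11664309,  0.        ,  0.        ,  0.        ,  0.        ]), 'pose': array([[ 0.8633529 , -0.40233117,  0.30455114,  0.28726005],
       [-0.5044365 , -0.67275818,  0.54123955, -0.36787555],
       [-0.01286827, -0.62090745, -0.78377
[... 486 characters left out ...]
22 , -0.43262308,  0.46488887],
       [ 0.        ,  0.        ,  0.        ,  1.        ]])}
{'K': array([[310.34043554,   0.        , 251.71287712],
       [  0.        , 310.34043554, 186.5132795 ],
       [  0.        ,   0.        ,   1.        ]]), 'dist_coeffs': array([-0.01225699,  0.        ,  0.        ,  0.        ,  0.        ]), 'T_tool_cam': array([[-1.86771352e-04, -9.59173894e-01, -2.82816914e-01,
         7.26059847e-02],
       [ 9.99999958e-01, -2.42025616e-04,  1.60433505e-04,
        -4.23822990e-06],
       [-2.22332568e-04, -2.82816872e-01,  9.59173899e-01,
        -1.42200121e-01],
       [ 0.00000000e+00,  0.00000000e+00,  0.00000000e+00,
         1.00000000e+00]])}
```

View pics/scene0.png

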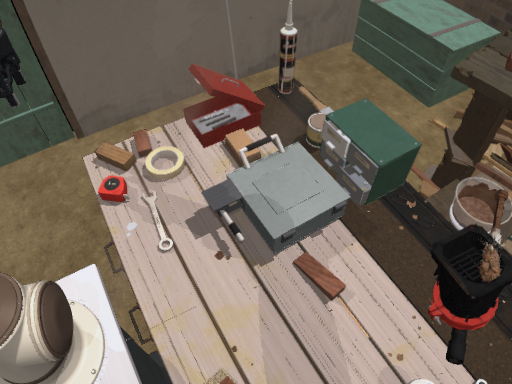

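View pics/side0.png

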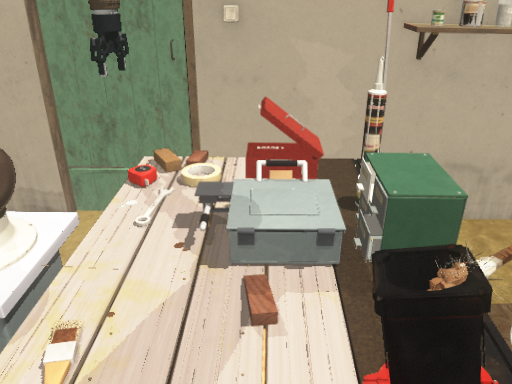

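Run:
```python
import cv2,numpy as np
a=cv2.imread("pics/scene0.png")[120:255,195:355];b=cv2.imread("pics/side0.png")[145:280,190:350]
cv2.imwrite("pics/c0.png",np.vstack([cv2.resize(x,None,fx=4,fy=4,interpolation=2)for x in[a]]))
cv2.imwrite("pics/c1.png",cv2.resize(b,None,fx=4,fy=4,interpolation=2))
```

```text
(no output)
```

View pics/c0.png

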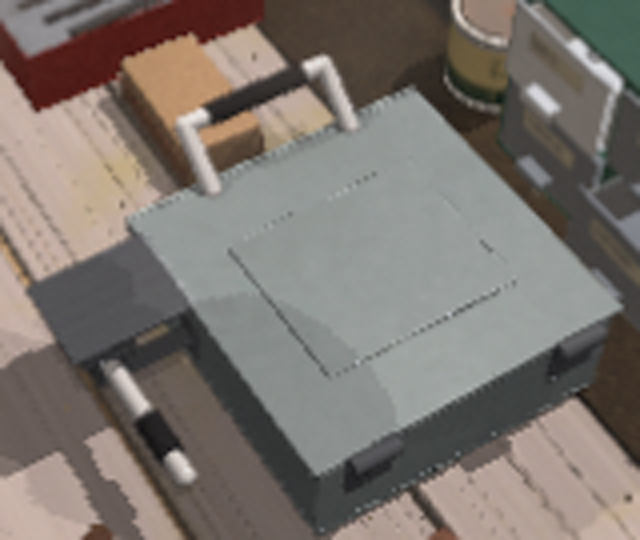

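View pics/c1.png

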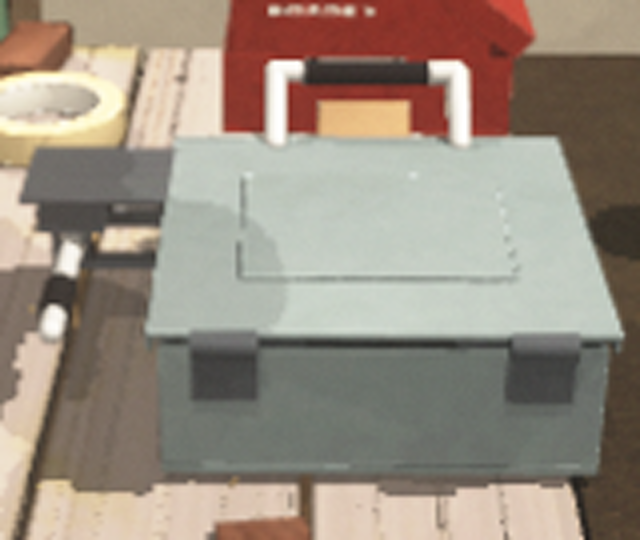

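```bash
cat > fit.py <<'E'
from s import *
import numpy as np
from scipy.optimize import least_squares
S=np.array([[130,220],[412,90],[622,305],[318,472],[255,97],[160,434]])/4+[195,120]
D=np.array([[175,137],[557,138],[622,340],[148,335],[367,71],[58,293]])/4+[190,145]
def proj(n,P):
    m=camera_model(n);T=np.linalg.inv(m["pose"])
    return cv2.projectPoints(P,cv2.Rodrigues(T[:3,:3])[0],T[:3,3],m["K"],m["dist_coeffs"])[0][:,0]
def w(p,P):
    c,s=np.cos(p[2]),np.sin(p[2]);return P@np.array([[c,-s,0],[s,c,0],[0,0,1]]).T+[p[0],p[1],0]
def model(p):
    return w(p,np.array([[-.1,-.105,.08],[-.1,.105,.08],[p[3],.105,.08],[p[3],-.105,.08],[-.13,0,.11],[p[4],-.155,.05]]))
if __name__=="__main__":
    f=lambda p:np.r_[(proj("scene",model(p))-S).ravel(),(proj("side",model(p))-D).ravel()]
    r=least_squares(f,[.6,.1,-1.57,.1,.02],loss="soft_l1")
    print(r.x,np.degrees(r.x[2]));print(r.fun.reshape(2,-1,2).round(1))
    print(model(r.x).round(4))
E
python3 fit.py
```

```text
[ 0.61741333  0.06970773 -1.55188588  0.1044426   0.02094877] -88.91651119604471
[[[-0.5  0.5]
  [ 0.7 -0.1]
  [ 0.1  0.1]
  [-0.8  0.8]
  [-1.  -1.8]
  [-0.7 -0.2]]

 [[-0.   0.8]
  [ 0.7  0.9]
  [ 1.4 -0.9]
  [-0.2 -0.1]
  [-0.2 -0.5]
  [ 0.5  1.3]]]
[[ 0.5105  0.1677  0.08  ]
 [ 0.7205  0.1717  0.08  ]
 [ 0.7244 -0.0327  0.08  ]
 [ 0.5144 -0.0367  0.08  ]
 [ 0.615   0.1997  0.11  ]
 [ 0.4628  0.0458  0.05  ]]
```

```bash
cat > h.py <<'E'
from s import *
import numpy as np
from scipy.spatial.transform import Rotation as Ro
def to(*W):
    "world TCP waypoints (x,y,z,yaw) -> tool shifts in mm and turn"
    o=bot.get_obs();R=Ro.from_euler("xyz",o["tcp_rot"],degrees=True).as_matrix()
    for x in W:
        d=R.T@(np.array(x[:3])-o["ee_pos"])*1e3
        print(*d.round().astype(int), round((o["tcp_rot"][2]-x[3]+180)%360-180,1))
E
python3 -c "
from h import *
to((.35,.25,.30,181.1),(.615,.2,.22,181.1),(.615,.2,.0913,181.1))"
```

```text
-274 -218 -69 -16.0
-543 -199 11 -16.0
-543 -198 140 -16.0
```

Request:
send_rows(
  targets="-46 -36 -40 -3 135;-92 -73 -69 -6 135;-138 -109 -69 -9 135;-184 -145 -69 -12 135;-230 -182 -69 -16 135;-274 -218 -69 -16 135;-325 -215 -55 -16 135;-380 -211 -40 -16 135;-435 -207 -20 -16 135;-490 -203 0 -16 135;-543 -199 11 -16 135;-543 -199 11 -16 135;-543 -199 11 -16 135;-543 -199 11 -16 135",
  newtons=20,
)

```text
time: 1.85
ee_pos: [0.6142, 0.2002, 0.2217]
tcp_rot: [180.0, 0.1, -178.8]
wrist_force: [0.6, -0.1, 0.1]
opening: 0.0404
grasp_force: 0.0
```

Run:
```python
from h import *
o=bot.get_obs();print(o["q"].round(1),o["ee_pos"],o["tcp_rot"],o["opening"])
cv2.imwrite("pics/w1.png",camera("wrist"))
m=camera_model("wrist")
T=np.eye(4);T[:3,:3]=Ro.from_euler("xyz",o["tcp_rot"],degrees=True).as_matrix();T[:3,3]=o["ee_pos"]
T=np.linalg.inv(T@m["T_tool_cam"])
P=np.array([[.615,.1997,.11],[.4628,.0458,.05],[.5105,.1677,.08]])
print(cv2.projectPoints(P,cv2.Rodrigues(T[:3,:3])[0],T[:3,3],m["K"],m["dist_coeffs"])[0][:,0])
to((.615,.2,.0913,181.1))
```

```text
[18.  18.5 24.8 96.2  0.  16.9] [0.61420981 0.20017787 0.22168661] [ 1.79968096e+02  8.93913834e-02 -1.78840219e+02] 0.04041388651193613
[[250.7976641  184.60923187]
 [ 83.44577805   0.68877467]
 [215.56911106  55.95851443]]
-1 0 131 0.1
```

View pics/w1.png

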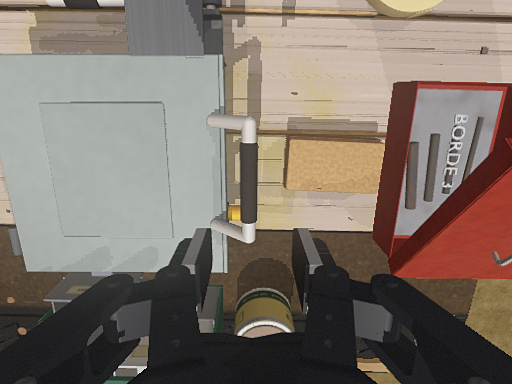

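Request:
send_rows(
  targets="0 0 44 0 135;0 -1 88 0 135;0 -1 131 0 135;0 -1 131 0 135;0 -1 131 0 220;0 -1 131 0 220;0 -1 131 0 220;0 -1 131 0 220;0 -1 131 0 220;0 -1 131 0 220",
  newtons=25,
)

```text
time: 3.15
ee_pos: [0.616, 0.1975, 0.0924]
tcp_rot: [-179.9, 0.2, -179.0]
wrist_force: [-2.3, -9.0, 4.3]
opening: 0.0117
grasp_force: 4.2
```

```bash
python3 -c "
import numpy as np
for a in range(0,93,4):
    t=np.radians(7.93+a);print(a,round(232*np.cos(t)-229.8),round(-232*np.sin(t)+32),end=';')"
```

```text
0 0 0;4 -3 -16;8 -7 -32;12 -12 -47;16 -18 -62;20 -25 -77;24 -33 -91;28 -42 -104;32 -52 -117;36 -63 -129;40 -74 -140;44 -87 -151;48 -100 -160;52 -114 -169;56 -128 -176;60 -143 -183;64 -158 -189;68 -173 -193;72 -189 -196;76 -205 -199;80 -221 -200;84 -238 -200;88 -254 -199;92 -270 -197;
```

Request:
send_rows(
  targets="0 -2 0 0 240;0 -4 -8 0 240;0 -5 -16 0 240;0 -9 -32 0 240;0 -14 -47 0 240;0 -20 -62 0 240;0 -27 -77 0 240;0 -35 -91 0 240;0 -44 -104 0 240;0 -54 -117 0 240",
  newtons=25,
)

```text
time: 4.4
ee_pos: [0.6167, 0.148, 0.2093]
tcp_rot: [179.6, 0.2, -178.7]
wrist_force: [2.0, 15.2, 4.7]
opening: 0.0109
grasp_force: 24.6
```

Request:
send_rows(
  targets="0 -11 -12 0 240;0 -22 -23 0 240;0 -35 -34 0 240;0 -48 -43 0 240;0 -62 -52 0 240;0 -76 -59 0 240;0 -91 -66 0 240;0 -106 -72 0 240;0 -121 -76 0 240;0 -137 -79 0 240;0 -153 -82 0 240;0 -169 -83 0 240;0 -186 -83 0 240;0 -202 -82 0 240;0 -214 -81 0 240;0 -214 -81 0 240;0 -214 -81 0 240",
  newtons=25,
)

```text
time: 6.52
ee_pos: [0.6202, -0.0699, 0.2892]
tcp_rot: [-179.9, 0.2, -178.9]
wrist_force: [-2.9, -1.9, 7.0]
opening: 0.0105
grasp_force: 26.9
```

Run:
```python
from h import *
o=bot.get_obs();print(o["q"].round(1),o["ee_pos"],o["wrist_force"])
cv2.imwrite("pics/side2.png",camera("side"))
```

```text
[-6.400e+00  1.770e+01  3.140e+01  1.036e+02 -1.000e-01 -7.500e+00] [ 0.62020371 -0.06990281  0.2892421 ] [-2.90584086 -1.9152085   7.03047214]
```

View pics/side2.png

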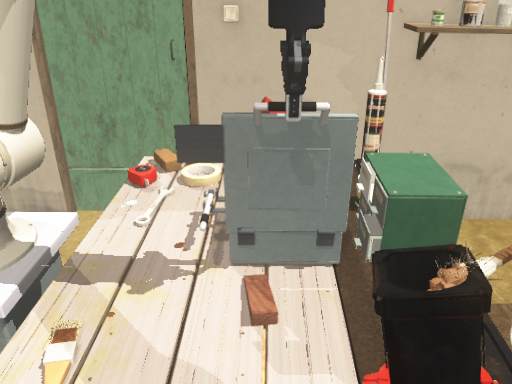

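Request:
send_rows(
  targets="0 0 0 0 140;0 0 0 0 140;0 0 0 0 140;0 0 -25 0 140;0 0 -60 0 140;0 0 -60 0 140",
)

```text
time: 7.32
ee_pos: [0.6207, -0.0692, 0.3498]
tcp_rot: [-180.0, 0.2, -178.9]
wrist_force: [0.7, -0.3, -0.5]
opening: 0.0382
grasp_force: 0.0
```

Run:
```python
from h import *
print(bot.get_obs()["ee_pos"])
to((.54,.08,.34,91.1),(.463,.09,.25,91.1),(.4628,.0458,.15,91.1))
```

```text
[ 0.62066294 -0.06920763  0.34982136]
78 151 9 90.0
155 162 99 90.0
156 118 199 90.0
```

Request:
send_rows(
  targets="20 40 0 10 140;40 80 0 20 140;60 120 5 30 140;78 151 9 40 140;110 155 40 50 140;140 160 75 60 140;155 162 99 70 140;155 162 99 80 140;155 162 99 90 140;156 118 130 90 140;156 118 160 90 140;156 118 160 90 140;156 118 160 90 140",
)

```text
time: 8.95
ee_pos: [0.4619, 0.046, 0.188]
tcp_rot: [180.0, -0.0, 91.1]
wrist_force: [0.5, 0.1, -0.5]
opening: 0.0385
grasp_force: 0.0
```

Run:
```python
from h import *
o=bot.get_obs();print(o["q"].round(1),o["ee_pos"],o["tcp_rot"],o["opening"])
cv2.imwrite("pics/w3.png",camera("wrist"))
m=camera_model("wrist")
T=np.eye(4);T[:3,:3]=Ro.from_euler("xyz",o["tcp_rot"],degrees=True).as_matrix();T[:3,3]=o["ee_pos"]
T=np.linalg.inv(T@m["T_tool_cam"])
P=np.array([[.4628,.0458,.05],[.4628,.0108,.05],[.465,.161,.05]])
print(cv2.projectPoints(P,cv2.Rodrigues(T[:3,:3])[0],T[:3,3],m["K"],m["dist_coeffs"])[0][:,0])
to((.4628,.0458,.0313,91.1))
```

```text
[ 5.7 -7.4 -6.9 90.5  0.  94.5] [0.46194534 0.04598395 0.18797739] [ 1.79971855e+02 -3.05332356e-03  9.11380068e+01] 0.03850092785152135
[[253.27973664 175.94896436]
 [252.51349785 211.11166864]
 [258.86020684  41.46766827]]
0 0 157 0.1
```

View pics/w3.png

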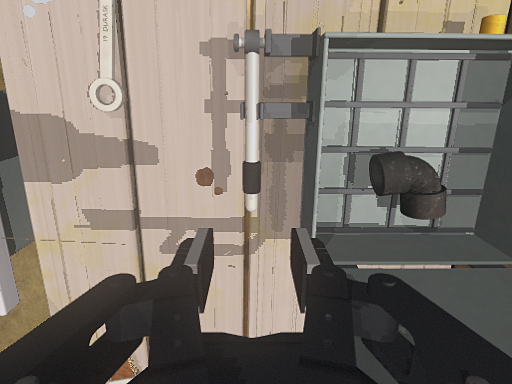

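Request:
send_rows(
  targets="0 -1 50 0 140;0 -1 100 0 140;-1 -1 140 0 140;-1 -1 157 0 140;-1 -1 157 0 140;-1 -1 157 0 240;-1 -1 157 0 240;-1 -1 157 0 240;-1 -1 157 0 240;-1 -1 157 0 240;-1 -1 157 0 240",
  newtons=20,
)

```text
time: 10.38
ee_pos: [0.4617, 0.0449, 0.0321]
tcp_rot: [179.9, -0.0, 91.1]
wrist_force: [-2.4, 0.8, 5.4]
opening: 0.0113
grasp_force: 21.1
```

```bash
python3 -c "
import numpy as np
for a in [4,9,14,19,24,29,34,39,44,49,54,58,61.3,64]:
    t=np.radians(a);print(round(115-115*np.cos(t)),0,round(-115*np.sin(t)),0,240,end=';')"
```

```text
0 0 -8 0 240;1 0 -18 0 240;3 0 -28 0 240;6 0 -37 0 240;10 0 -47 0 240;14 0 -56 0 240;20 0 -64 0 240;26 0 -72 0 240;32 0 -80 0 240;40 0 -87 0 240;47 0 -93 0 240;54 0 -98 0 240;60 0 -101 0 240;65 0 -103 0 240;
```

Request:
send_rows(
  targets="0 0 -8 0 240;1 0 -18 0 240;3 0 -28 0 240;6 0 -37 0 240;10 0 -47 0 240;14 0 -56 0 240;20 0 -64 0 240;26 0 -72 0 240;32 0 -80 0 240;40 0 -87 0 240;47 0 -93 0 240;54 0 -98 0 240;60 0 -101 0 240;60 0 -101 0 240;60 0 -101 0 240",
)

```text
time: 12.25
ee_pos: [0.4605, 0.1047, 0.1322]
tcp_rot: [179.9, 0.0, 91.1]
wrist_force: [5.1, -1.4, -1.4]
opening: 0.0111
grasp_force: 21.7
```

Run:
```python
from h import *
print(bot.get_obs()["ee_pos"],bot.get_obs()["wrist_force"])
cv2.imwrite("pics/side4.png",camera("side"));cv2.imwrite("pics/scene4.png",camera("scene"))
a=cv2.imread("pics/scene4.png")[100:250,180:380];b=cv2.imread("pics/side4.png")[70:270,150:370]
cv2.imwrite("pics/v4.png",cv2.hconcat([cv2.resize(a,(400,300)),cv2.resize(b,(400,300))]))
```

```text
[0.46046518 0.10471323 0.13221454] [ 5.07043905 -1.44545384 -1.35201136]
```

View pics/v4.png

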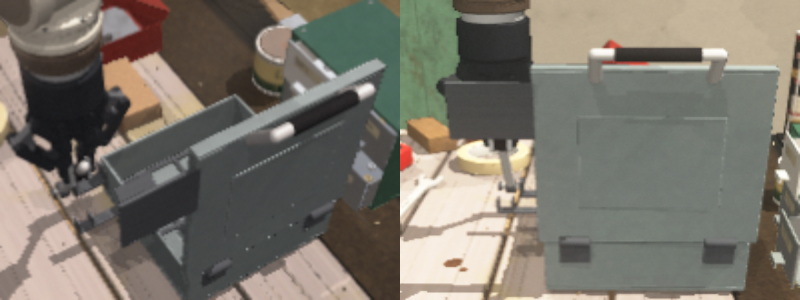

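Request:
send_rows(
  targets="0 0 0 0 140;0 0 0 0 140;0 0 0 0 140;0 0 -40 0 140;0 0 -90 0 140;0 0 -150 0 140;0 0 -200 0 140;0 0 -220 0 140;0 0 -220 0 140",
)

```text
time: 13.48
ee_pos: [0.4602, 0.1048, 0.3524]
tcp_rot: [179.9, -0.0, 91.1]
wrist_force: [-1.3, 0.5, -1.1]
opening: 0.039
grasp_force: 0.0
```

Run:
```python
from h import *
print(bot.get_obs()["ee_pos"])
cv2.imwrite("pics/w5.png",camera("wrist"))
o=bot.get_obs()
m=camera_model("wrist")
T=np.eye(4);T[:3,:3]=Ro.from_euler("xyz",o["tcp_rot"],degrees=True).as_matrix();T[:3,3]=o["ee_pos"]
T=np.linalg.inv(T@m["T_tool_cam"])
for t in (.95,1.07,1.2):
  P=np.array([[.463,.161-r*np.cos(t),.05+r*np.sin(t)] for r in(.115,.144)])
  print(cv2.projectPoints(P,cv2.Rodrigues(T[:3,:3])[0],T[:3,3],m["K"],m["dist_coeffs"])[0][:,0])
to((.58,.02,.37,181.1),(.6202,-.0699,.35,181.1),(.6202,-.0699,.2892,181.1))
```

```text
[0.46015434 0.10480505 0.35242069]
[[254.79756614 169.68641257]
 [254.64522534 189.60829812]]
[[255.0838751  161.06632499]
 [255.02026874 178.92610768]]
[[255.4162579  150.06312562]
 [255.46448764 164.84280489]]
-87 118 -19 -90.0
-178 157 1 -90.0
-178 157 62 -90.0
```

View pics/w5.png

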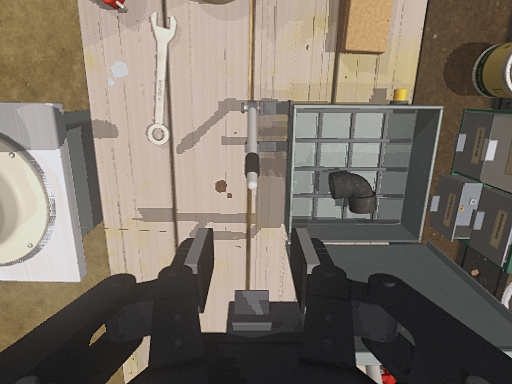

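Request:
send_rows(
  targets="-20 30 -10 -10 140;-43 60 -19 -20 140;-65 90 -19 -30 140;-87 118 -19 -40 140;-120 130 -15 -50 140;-150 145 -10 -60 140;-178 157 0 -70 140;-178 157 0 -80 140;-178 157 0 -90 140;-178 157 0 -90 140;-178 157 30 -90 140;-178 157 62 -90 140;-178 157 62 -90 140;-178 157 62 -90 230;-178 157 62 -90 230;-178 157 62 -90 230;-178 157 62 -90 230;-178 157 62 -90 230",
  newtons=25,
)

```text
time: 15.78
ee_pos: [0.6205, -0.0703, 0.291]
tcp_rot: [-180.0, 0.1, -178.9]
wrist_force: [-1.3, 0.8, 6.2]
opening: 0.0108
grasp_force: 25.2
```

```bash
python3 -c "
import numpy as np
g=lambda a:np.array([232*np.cos(np.radians(7.93+a)),-232*np.sin(np.radians(7.93+a))])
for a in list(range(88,43,-3))+[43,42,41,40]:
    d=(g(a)-g(92)).round().astype(int);print(0,*d,0,240,end=';')"
```

```text
0 16 -2 0 240;0 28 -3 0 240;0 40 -3 0 240;0 52 -3 0 240;0 65 -2 0 240;0 77 -1 0 240;0 89 2 0 240;0 100 5 0 240;0 112 8 0 240;0 123 12 0 240;0 135 17 0 240;0 146 22 0 240;0 156 28 0 240;0 167 34 0 240;0 177 41 0 240;0 186 48 0 240;0 189 51 0 240;0 192 54 0 240;0 195 56 0 240;
```

Request:
send_rows(
  targets="0 8 -1 0 240;0 16 -2 0 240;0 28 -3 0 240;0 40 -3 0 240;0 52 -3 0 240;0 65 -2 0 240;0 77 -1 0 240;0 89 2 0 240;0 100 5 0 240;0 112 8 0 240;0 123 12 0 240;0 135 17 0 240;0 146 22 0 240;0 156 28 0 240;0 163 31 0 240;0 170 36 0 240;0 174 39 0 240;0 174 39 0 240",
)

```text
time: 18.02
ee_pos: [0.6171, 0.1051, 0.2492]
tcp_rot: [179.9, -0.0, -178.8]
wrist_force: [6.9, 1.0, -3.0]
opening: 0.0109
grasp_force: 24.6
```

Run:
```python
from h import *
print(bot.get_obs()["ee_pos"],bot.get_obs()["wrist_force"])
cv2.imwrite("pics/side6.png",camera("side"));cv2.imwrite("pics/scene6.png",camera("scene"))
a=cv2.imread("pics/scene6.png")[110:230,190:350];b=cv2.imread("pics/side6.png")[100:220,150:310]
cv2.imwrite("pics/v6.png",cv2.hconcat([cv2.resize(a,(400,300)),cv2.resize(b,(400,300))]))
```

```text
[0.61709297 0.10508538 0.24919488] [ 6.8653259   0.95829637 -3.02458584]
```

View pics/v6.png

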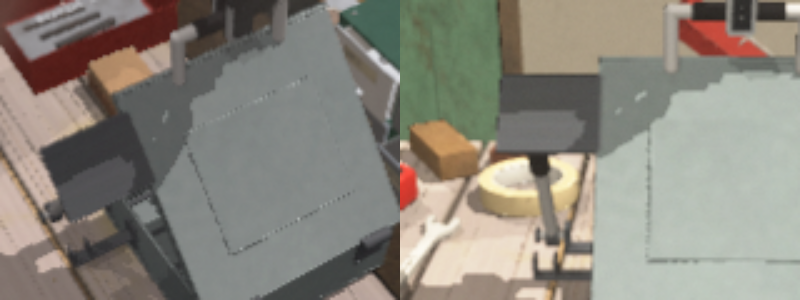

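Request:
send_rows(
  targets="0 3 2 0 240;0 6 5 0 240;0 9 7 0 240;0 12 9 0 240;0 15 11 0 240;0 17 13 0 240;0 19 15 0 240;0 21 17 0 240;0 21 17 0 240;0 21 17 0 240",
)

```text
time: 19.38
ee_pos: [0.6167, 0.1233, 0.2345]
tcp_rot: [-179.8, 0.1, -179.0]
wrist_force: [3.3, -12.9, 8.6]
opening: 0.0105
grasp_force: 25.8
```

Request:
send_rows(
  targets="0 -1 0 0 240;0 -2 0 0 140;0 -2 0 0 140;0 -2 0 0 140;0 -2 0 0 140;0 -2 -20 0 140;0 -2 -50 0 140;0 -2 -90 0 140;0 -2 -110 0 140;0 -2 -110 0 140;0 -2 -110 0 140;0 -2 -110 0 140;0 -2 -110 0 140;0 -2 -110 0 140;0 -2 -110 0 140;0 -2 -110 0 140",
)

```text
time: 21.38
ee_pos: [0.6164, 0.1228, 0.3433]
tcp_rot: [180.0, 0.0, -178.9]
wrist_force: [-0.0, -0.9, 0.0]
opening: 0.0382
grasp_force: 0.0
```

Run:
```python
from h import *
cv2.imwrite("pics/side7.png",camera("side"));cv2.imwrite("pics/scene7.png",camera("scene"))
a=cv2.imread("pics/scene7.png")[110:230,190:350];b=cv2.imread("pics/side7.png")[100:220,150:310]
cv2.imwrite("pics/v7.png",cv2.hconcat([cv2.resize(a,(400,300)),cv2.resize(b,(400,300))]))
from fit import w,proj
p=[.6174,.0697,-1.5519]
for a in(.62,.7,.78):
    t=a+np.radians(7.93);P=w(p,np.array([[.1-.232*np.cos(t),0,.078+.232*np.sin(t)]]))
    print(a,(proj("side",P)-[150,100])*2.5+[400,0],(proj("scene",P)-[190,110])*2.5)
```

```text
0.62 [[736.05789605  34.22789292]] [[206.28525105  17.39816505]]
0.7 [[737.34184703  22.5127008 ]] [[215.40543971  14.49141811]]
0.78 [[738.70999177  12.06952105]] [[225.57402362  13.19107714]]
```

View pics/v7.png

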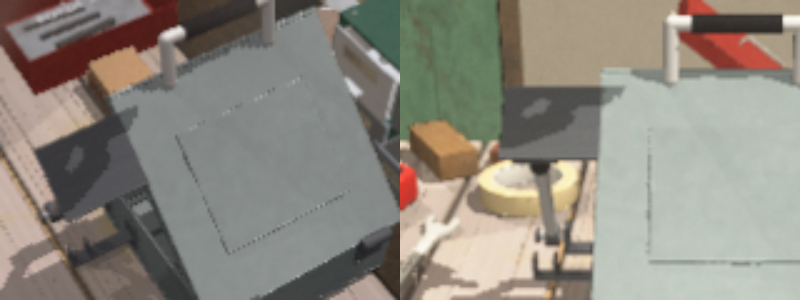

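Request:
send_rows(
  targets="0 0 -5 0 140;0 0 -5 0 140;0 0 -5 0 140;0 0 -5 0 140;0 0 -5 0 140;0 0 -5 0 140;0 0 -5 0 140;0 0 -5 0 140;0 0 -5 0 140;0 0 -5 0 140;0 0 -5 0 140;0 0 -5 0 140",
)

```text
time: 22.98
ee_pos: [0.6164, 0.1227, 0.3483]
tcp_rot: [-180.0, 0.0, -178.9]
wrist_force: [0.4, -0.1, -0.1]
opening: 0.0387
grasp_force: 0.0
```

Run:
```python
from h import *
b=camera("side");d=cv2.absdiff(b,cv2.imread("pics/side7.png"))[125:270,195:350]
print(d.max(),(d>25).sum())
if (d>25).sum()<60: print(ticket.job_done())
```

```text
63 86
```

Request:
send_rows(
  targets="0 0 0 0 140;0 0 0 0 140;0 0 0 0 140;0 0 0 0 140;0 0 0 0 140;0 0 0 0 140;0 0 0 0 140;0 0 0 0 140",
)

```text
time: 24.02
ee_pos: [0.6164, 0.1227, 0.3483]
tcp_rot: [-180.0, 0.0, -178.9]
wrist_force: [0.3, 0.1, -0.5]
opening: 0.0384
grasp_force: 0.0
```

Run:
```python
from h import *
import time
a=camera("side")
for _ in range(12): b=camera("side")
d=cv2.absdiff(a,b)[105:270,195:350];print(d.max(),(d>25).sum())
d=cv2.absdiff(b,cv2.imread("pics/side7.png"))[105:270,195:350];ys,xs=np.where(d.max(2)>25);print(sorted(zip(ys+105,xs+195))[::4])
if (cv2.absdiff(a,b)[105:270,195:350]>25).sum()<10: print(ticket.job_done())
```

```text
6 0
[(np.int64(135), np.int64(239)), (np.int64(138), np.int64(237)), (np.int64(140), np.int64(232)), (np.int64(141), np.int64(209)), (np.int64(142), np.int64(200)), (np.int64(144), np.int64(198)), (np.int64(146), np.int64(218)), (np.int64(148), np.int64(218))]
the job is handed in; nothing more can be done
None
```

The job is handed in: the lid rests on the prop rod at about 0.70 rad and was still in the last pictures, the gripper is clear of everything, and I never touched the pipe elbow or the sanding block (the hand-in returned no verdict).

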